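# Fetch a capsule from the dispenser and load the coffee machine

## Robot

A 6-joint arm with a two-finger parallel gripper is mounted at the origin on a cart in front of the work surface, level with it; the furniture and walls round the work are solid. World frame = base frame: x ahead of the robot, y to its left, z up, the work surface at z = 0. Lengths are in m, angles in degrees, forces in N, time in s.
With the tool pointing down it reaches from about 0.375 to 0.825 m from the base axis. Payload 5.5 kg.
Tool frame: the origin (TCP) lies at the very end of the fingers, on their centre line; the grasp point (between the pads) lies r.hold_point_z behind it (r.hold_point_z is the distance from the TCP to the grasp point, in m); z points along the fingers, y is the line along which they close (so a half turn about z gives the same grasp; the last joint's range is limited). The gripper opens to 85 mm and grips with 20 to 120 N. Pads are 22 mm wide; open, the fingers measure 114 mm over their backs; the gripper's body (76 mm by 85 mm) begins 54 mm behind the grasp point. The pads swing forward as they close: fully open they stand 13 mm farther back than shut.
Start: joints at [-63.885, 17.962, -2.699, 69.339, 0, 90], TCP at [0.264, -0.539, 0.231] pointing down, gripper open.
Joint ranges: [-152.73, 152.73], [-39.44, 99.34], [-58.76, 71.6], [-118.89, 123.64], [-81.53, 83.1], [-180, 180]. Speed limits (degrees/s): [136.94, 136.94, 172.46, 180, 180, 180].

## Interface

Orientations are given as [roll, pitch, yaw] about the fixed x, y, z axes, in that order (R = Rz(yaw) Ry(pitch) Rx(roll)).
In Python, from plant import r gives the robot as it stands. Calls block until the motion is done:
- r.move_pose(position, orientation): joint-space move of the TCP to a pose.
- r.move_linear(position, orientation=None, vel=0.15, stop_force=None): straight line of the TCP; orientation=None keeps the orientation; vel is the mean speed in m/s. With stop_force (N) it stops when the force on the tool has changed by that much, and returns True; else False.
- r.move_j(angles): joint-space move.
- r.move_gripper(opening, force=None): finger opening in m; force is the grip in N (None keeps the last); returns when the fingers have stopped.
- r.pause(seconds).
- r.inverse_kinematics(position, orientation): joint angles nearest the present ones, or None.
- r.observe(): the state.
- r.capture(name): name is "scene" or "top" or "wrist"; returns the picture (384x512x3 uint8, red, green, blue); there is no depth.
- r.camera_model(name): a dict with "vfov" (degrees; the focal length in pixels is half the picture's height over the tangent of half this angle, whatever the lens; pixels are square), "cx", "cy" (the principal point, pixels), "eye" and "rotation" of the camera in the world; the wrist camera has in their place "mount" (4x4, takes a point from camera to tool coordinates, whose origin is the TCP and whose axes are the flange's). Camera axes: x right, y down, z forward; pixel columns grow to the right and rows downward; lengths in m; the calibration is good to about 2 mm. The wrist camera is an equidistant fisheye: a pixel r from the principal point sees the ray r / f radians off the axis. A picture is of the moment at which its call begins: read the wrist's pose just before it. camera_model takes no time and is no camera call.
A pose or a line that the arm cannot do raises r.IKError and nothing moves.
- r.sign_off(): hands the job in; it is judged then, once.
The state is a dict: "t": time; "q": joint angles; "qd": joint speeds; "effort": joint torques, N m; "tcp_pos": TCP position; "tcp_rot": TCP orientation; "wrist_force": force on the tool from outside, world axes, zero at the start; "wrist_torque": the same for the moment, N m; "grip_width": finger opening in m; "finger_force": force on a finger pad.
Only numpy, scipy, OpenCV 4.12 (cv2) and the standard library are available. Lean on these libraries where they do the work, as an engineer would, in place of code of your own. Each camera call takes 0.05 s, during which the arm holds its last target. There are 200 camera calls.

## Task

Load the coffee machine with one capsule. Pull the dispenser's sprung slide all the way out to its stop so that a capsule drops into the catch tray, and ease the slide fully back in by its grip, never letting it snap home. Then push that capsule down through the sprung flap on top of the machine so that it lies inside and the flap shuts behind it; leave the other capsule in the dispenser and the mug, salt shaker, honey jar and teaspoon where they are.

Things in the scene. Friction and masses are not known exactly. Their poses are not given: they have to be found in the camera images.
- dispenser: Grey capsule dispenser, fixed. Origin on the worktop under the middle of its upright tube; its -x is the front, +z up. Base 72 mm wide (y), x = -86 to +132 mm, top z = 42 mm; tube with a sight slot, 52 by 76 mm, z = 64 to 94 mm, over the origin. It holds two capsules, the lower in the slide's pocket; when the slide goes back home the other drops into the pocket, perhaps askew.
- slide (a joint): How far the dispenser's steel slide is out, in m along the dispenser's -x: 0 fully home, 0.105 at its stop. A spring draws it home with about 3 N at home, 7 N at the stop. Let go when far out it snaps home at over 1 m/s; guide it back slower than 0.6 m/s (letting go within 5 mm of home is harmless).
- slide_grip (a point): Grip point of the slide: a black upright tab 20 mm wide (dispenser's y), 12 mm thick (x), from z = 46 to 94 mm above the worktop; this point lies on its centre line, 16 mm under its top, and moves with the slide. The tube's front face is 18 mm behind the tab when the slide is home. Pinch it from above across its 20 mm width.
- capsule: The lower aluminium coffee capsule, the one to load: a flat round drum 34 mm across and 20 mm tall, about 20 g. Origin at its centre, z along its axis.
- machine: Low black and steel coffee machine, fixed, 225 mm deep (x = -185 to +40 mm), 150 mm wide (y), 165 mm high. Origin on the worktop, 100 mm behind (+x) the middle of its capsule mouth; its -x is the front with the spout, +z up.
- mouth (a point): Centre of the capsule mouth in the top of the machine, level with its upper face at z = 165 mm. The mouth is 58 mm along the machine's x and 92 mm along its y, closed 5 mm down by the grey flap. A capsule can rest on the shut flap.
- flap (a joint): Angle of the slippery sprung flap in the mouth, rad: 0 shut, grows as it is pushed down, to 1.35. Hinged along the mouth's rear (+x) edge, 56 mm long; about 1 N at its middle starts it, 4 N opens it wide; it shuts when freed. A capsule carried 35 mm below the mouth and let go, or pressed 50 mm down at or behind the mouth's middle, slides off; pressed nearer the front it comes back up.
- salt_shaker: Salt shaker, 44 mm wide, 90 mm tall. Origin at its underside. Leave alone.
- honey: Honey jar, 65 mm wide, 100 mm tall. Origin at its underside. Leave alone.
- teaspoon: Teaspoon lying on the worktop, 130 mm long. Origin at its underside. Leave alone.
- tray (a point): Middle of the flat black floor (z = 4 mm) of the open catch tray in front of the dispenser's base: inside 60 mm deep (dispenser's x) by 100 mm wide (y), rim up to z = 12 mm, a steep slope at the base's foot. When the slide is 95 mm or more out the lower capsule tumbles past the base's edge into it, and comes to rest flat or on its side anywhere in it.
- chamber (a point): Middle of the floor of the chamber under the mouth, 80 mm above the worktop; the chamber is 102 mm deep (machine's x) and 108 mm wide (y), reaching 41 mm farther to the front than the mouth.
- spare: The other capsule, above it in the tube, alike; it stays in the dispenser. Origin at its centre.
- mug: Green and white mug, 93 mm tall, 127 mm over its handle, on the worktop between the dispenser and the machine, farther back. Origin at its underside. Leave alone.

How it is judged:
By the outcome, as a careful person would: the job done as asked, in the order asked, and still so for the second after the job is handed in, with the robot touching nothing.
It also fails if it takes over 67 s, if anything falls off the work surface, if the arm or the gripper's body presses on something with over 40 N, if the wrist force passes 120 N, or if a joint passes its speed limit or range.

## Working session

There is one attempt and no reset: what is moved stays moved. The work goes in short steps, each a Python script; the robot and the scene stay as the last script left them, time stands still between calls to the robot, and variables do not carry over. Pictures are saved under pics/ and viewed, at most 10 in all, crops included, and the job is handed in when it is done.

```bash
mkdir -p pics; ls
python3 - <<'E'
from plant import r
import cv2,numpy as np
for n in("scene","top"):
    im=r.capture(n); cv2.imwrite(f"pics/{n}0.png",im[:,:,::-1]); print({k:np.round(v,4).tolist() for k,v in r.camera_model(n).items()})
print(r.camera_model("wrist"),r.hold_point_z); print(r.observe())
E
```

```text
pics
{'vfov': 44.3183, 'cx': 266.7428, 'cy': 204.1609, 'eye': [-0.7091, 0.5908, 0.7738], 'rotation': [-114.0079, 0.7927, -116.4584]}
{'vfov': 54.1017, 'cx': 257.0587, 'cy': 193.5202, 'eye': [0.5067, -0.0615, 1.1695], 'rotation': [-174.8074, 0.4762, -89.4096]}
{'vfov': 65.70646984690485, 'cx': 256.07070192312614, 'cy': 192.93793744352405, 'mount': array([[ 5.60835890e-04, -9.65144827e-01, -2.61715779e-01,
         6.62349932e-02],
       [ 9.99999841e-01,  5.58329565e-04,  8.39342185e-05,
        -6.96410627e-04],
       [ 6.51149803e-05, -2.61715784e-01,  9.65144986e-01,
        -1.43121556e-01],
       [ 0.00000000e+00,  0.00000000e+00,  0.00000000e+00,
         1.00000000e+00]])} 0.0187
{'t': 0.1, 'q': array([-6.38855887e+01,  1.80005061e+01, -2.75067869e+00,  6.93387620e+01,
        1.50231931e-04,  9.00001393e+01]), 'qd': array([-0.13505435, -0.08191325,  0.23210399,  0.04111941,  0.03964372,
       -0.00610428]), 'effort': array([-2.13482435e-04, -5.40767169e+01,  3.40542197e+01,  1.11637852e-02,
        3.11840188e-05, -1.93031536e-05]), 'tcp_pos': array([ 0.26386523, -0.53827124,  0.23050026]), 'tcp_rot': array([-1.79910053e+02, -1.50013124e-04,  2.61142718e+01]), 'wrist_force': array([-0.70501923,  0.42112598, -0.158497  ]), 'wrist_torque': array([ 0.00232955,  0.01658582, -0.01430461]), 'finger_force': 0.0, 'grip_width': 0.08549126919051625}
```

View pics/scene0.png

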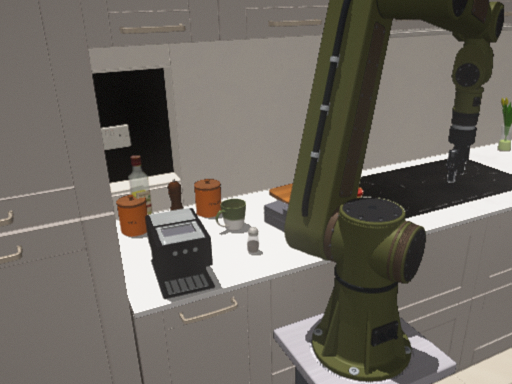

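View pics/top0.png

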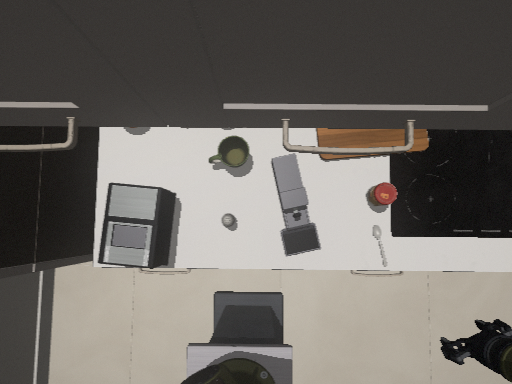

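The top view shows the dispenser around (295,205) with its tray at (300,240), and the machine at (135,225) with its mouth near (128,235). The mug is at (233,152), the shaker at (228,220), the honey at (384,194) and the spoon at (380,243). I'll enlarge the two areas.

```bash
cat > h.py <<'E'
from plant import r
import cv2,numpy as np
from scipy.spatial.transform import Rotation as R
def ray(n,u,v):
    m=r.camera_model(n); f=192/np.tan(np.radians(m['vfov']/2))
    d=np.array([(u-m['cx'])/f,(v-m['cy'])/f,1.])
    if n!='wrist': return np.array(m['eye']),R.from_euler('xyz',m['rotation'],degrees=True).apply(d)
def onz(n,u,v,z):
    e,d=ray(n,u,v); return e+d*(z-e[2])/d[2]
def wrist_cap(name):
    o=r.observe(); im=r.capture('wrist'); cv2.imwrite(f'pics/{name}.png',im[:,:,::-1])
    np.savez(f'pics/{name}.npz',p=o['tcp_pos'],r=o['tcp_rot']); return im
def wonz(name,u,v,z):
    s=np.load(f'pics/{name}.npz'); m=r.camera_model('wrist'); f=192/np.tan(np.radians(m['vfov']/2))
    x=np.array([u-m['cx'],v-m['cy']]); q=np.hypot(*x); a=q/f
    d=np.array([*(x/max(q,1e-9)*np.sin(a)),np.cos(a)])
    M=np.array(m['mount']); Rt=R.from_euler('xyz',s['r'],degrees=True).as_matrix()
    e=s['p']+Rt@M[:3,3]; d=Rt@M[:3,:3]@d
    return e+d*(z-e[2])/d[2]
E
python3 - <<'E'
from h import *
im=cv2.imread('pics/top0.png')
a=cv2.resize(im[145:265,265:325],None,fx=5,fy=5,interpolation=cv2.INTER_CUBIC)
b=cv2.resize(im[170:280,95:185],None,fx=5,fy=5,interpolation=cv2.INTER_CUBIC)
c=np.zeros((600,760,3),np.uint8);c[:600,:300]=a;c[:550,310:760]=b;c=np.clip(c.astype(float)*1.4,0,255).astype(np.uint8);cv2.imwrite('pics/c1.png',c)
E
```

```text
(no output)
```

View pics/c1.png

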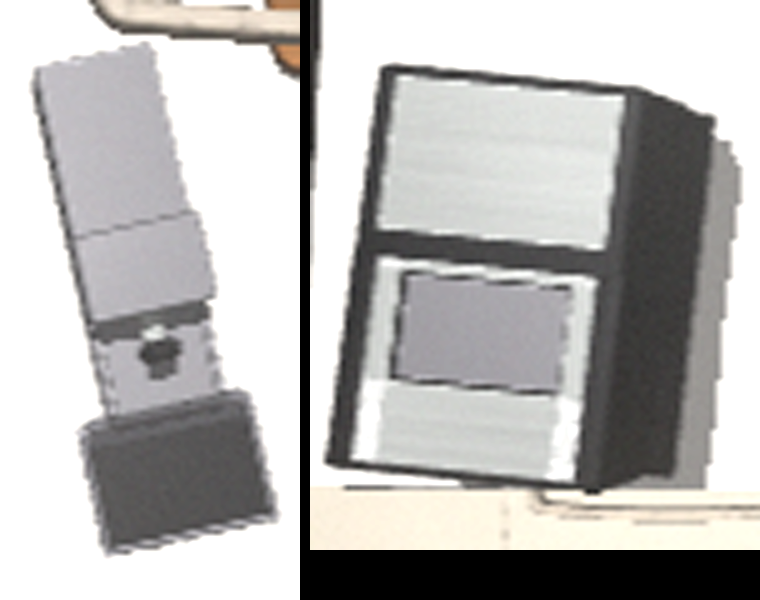

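Run:
```python
from h import *
A=lambda x,y,z:np.round(onz('top',x/5+264.6,y/5+144.6,z),4)
B=lambda x,y,z:np.round(onz('top',(x-310)/5+94.6,y/5+169.6,z),4)
print('tab',A(160,349,.094))
print('tube',[A(*p,.094)[:2].tolist() for p in[(75,238),(190,208),(214,295),(95,320)]])
print('base rear',[A(*p,.042)[:2].tolist() for p in[(35,68),(152,42)]])
print('tray',[A(*p,.012)[:2].tolist() for p in[(85,430),(248,392),(275,520),(105,553)]])
print('mouth',[B(*p,.162)[:2].tolist() for p in[(402,272),(573,288),(560,393),(393,380)]])
print('mach',[B(*p,.165)[:2].tolist() for p in[(385,66),(632,90),(588,490),(328,465)]])
for n,(u,v),z in[('salt',(228,220),.09),('mug',(233,152),.093),('honey',(384,194),.1)]: print(n,np.round(onz('top',u,v,z),3))
print(r.inverse_kinematics([0.45,-.15,.2],[180,0,0]),r.inverse_kinematics([0.45,-.15,.2],[180,0,90]))
```

```text
tab [ 0.5456 -0.165   0.094 ]
tube [[0.6088, -0.1162], [0.6267, -0.1822], [0.5768, -0.1959], [0.5618, -0.1279]]
base rear [[0.7172, -0.0941], [0.7338, -0.165]]
tray [[0.4985, -0.1271], [0.5227, -0.2269], [0.4451, -0.243], [0.4241, -0.1396]]
mouth [[0.5125, 0.333], [0.5049, 0.2408], [0.4492, 0.2457], [0.4551, 0.3352]]
mach [[0.6231, 0.346], [0.6114, 0.212], [0.3987, 0.2281], [0.4102, 0.3665]]
salt [0.528 0.031 0.09 ]
mug [0.725 0.02  0.093]
honey [ 0.606 -0.413  0.1  ]
[-18.43494882   5.41492379 -22.44764348  62.13743274   0.
 161.56505118] [-18.43494882   5.41492379 -22.44764348  62.13743274   0.
  71.56505118]
```

Run:
```python
from h import *
r.move_pose([0.52,-0.17,0.23],[180,0,192.5])
o=r.observe();print(o['t'],o['q'],o['tcp_pos'],o['tcp_rot'])
im=wrist_cap('w1'); cv2.imwrite('pics/w1b.png',cv2.resize(im[:,:,::-1],(800,600),interpolation=cv2.INTER_CUBIC))
```

```text
1.925 [-1.81470270e+01  1.22949271e+01 -1.02997086e+01  6.74023722e+01
 -1.29670582e-02 -3.05754545e+01] [ 0.51991064 -0.17048425  0.22998496] [-1.79987314e+02 -4.01989333e-03 -1.67571573e+02]
```

View pics/w1b.png

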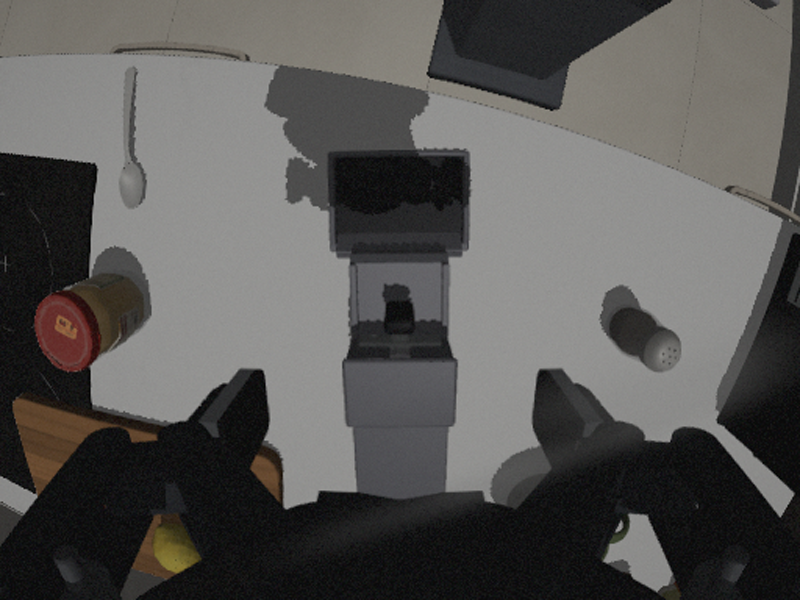

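Run:
```python
from h import *
W=lambda x,y,z:np.round(wonz('w1',(x-.3)/1.5625,(y-.3)/1.5625,z),4)
print(W(400,326,.094)); print([W(*p,.094)[:2].tolist() for p in[(344,361),(456,361),(456,426),(345,425)]])
print([W(*p,.012)[:2].tolist() for p in[(329,152),(468,150),(466,249),(332,250)]])
```

```text
[ 0.5445 -0.1646  0.094 ]
[[0.5759, -0.195], [0.5601, -0.1238], [0.6076, -0.111], [0.6233, -0.1861]]
[[0.4456, -0.2426], [0.421, -0.1383], [0.4972, -0.1218], [0.5208, -0.225]]
```

Run:
```python
from h import *
d=-np.array([np.cos(np.radians(12.5)),np.sin(np.radians(12.5)),0])
g=np.array([.545,-.165,.0595])+d*.002
O=[180,0,192.5]
def st(s): o=r.observe();print(s,round(o['t'],2),np.round(o['tcp_pos'],4),np.round(o['wrist_force'],1),round(o['grip_width'],4),o['finger_force'])
r.move_pose(g+[0,0,.07],O); r.move_gripper(.05)
print(r.move_linear(g,vel=.12,stop_force=15)); st('down')
r.move_gripper(0.0,60); st('grip')
s=r.move_linear(g+d*.110,vel=.12,stop_force=25); st(('out',s))
r.pause(.6); im=wrist_cap('w2'); cv2.imwrite('pics/top2.png',r.capture('top')[:,:,::-1])
o=r.observe(); print('pulled',(o['tcp_pos']-g)@d)
```

```text
False
down 3.64 [ 0.5434 -0.1655  0.0599] [-0.3  0.6 -0. ] 0.0502 0.0
grip 4.02 [ 0.5439 -0.1661  0.0606] [-0.2 -2.5  5.5] 0.0192 58.90505075454712
('out', True) 4.9 [ 0.4426 -0.1893  0.0607] [ 6.5  1.1 -4. ] 0.0193 61.943256855010986
pulled 0.10289866164680016
```

Run:
```python
from h import *
d=-np.array([np.cos(np.radians(12.5)),np.sin(np.radians(12.5)),0])
g=np.array([.545,-.165,.0595])+d*.002
def st(s): o=r.observe();print(s,round(o['t'],2),np.round(o['tcp_pos'],4),np.round(o['wrist_force'],1),round(o['grip_width'],4),(o['tcp_pos']-g)@d)
s=r.move_linear(g+d*.113,vel=.03,stop_force=25); st(('out',s))
r.pause(.5); st('') 
a=wrist_cap('w3');b=r.capture('top')
b=cv2.resize(b[185:265,265:345],(384,384),interpolation=cv2.INTER_CUBIC)
cv2.imwrite('pics/w3b.png',np.clip(cv2.resize(np.hstack([a[:,64:448],b]),None,fx=1.04,fy=1.04)[:,:,::-1]*1.5,0,255).astype(np.uint8))
```

```text
('out', True) 5.9 [ 0.4427 -0.1893  0.0607] [ 7.   0.8 -2.9] 0.0193 0.10312261085206476
 6.4 [ 0.4431 -0.1892  0.0607] [ 6.2  1.5 -2.7] 0.0195 0.10269511289086058
```

View pics/w3b.png

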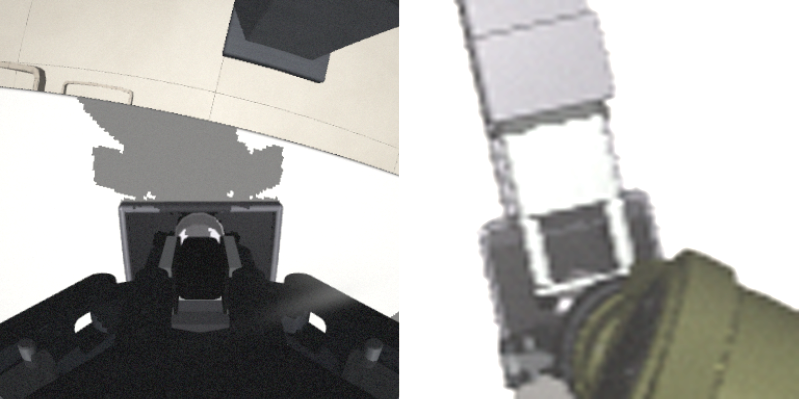

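The slide is at its stop, and a silver round capsule shows in the tray ahead of the tab at (200,225) in the left half. I'll ease the slide home, then look at the tray.

Run:
```python
from h import *
d=-np.array([np.cos(np.radians(12.5)),np.sin(np.radians(12.5)),0])
g=np.array([.545,-.165,.0595])+d*.002
def st(s): o=r.observe();print(s,round(o['t'],2),np.round(o['tcp_pos'],4),np.round(o['wrist_force'],1),round(o['grip_width'],4),(o['tcp_pos']-g)@d)
s=r.move_linear(g+d*.006,vel=.12); st(s)
s=r.move_linear(g-d*.006,vel=.03,stop_force=12); st(('home',s))
r.move_gripper(.05); r.pause(.1); st('rel')
r.move_linear(g+[0,0,.08],vel=.2)
r.move_pose(g+d*.07+[0,0,.15],[180,0,192.5]); st('look')
a=wrist_cap('w4'); cv2.imwrite('pics/w4b.png',np.clip(cv2.resize(a[60:360,100:420],None,fx=2,fy=2,interpolation=cv2.INTER_CUBIC)[:,:,::-1].astype(float)*1.5,0,255).astype(np.uint8))
```

```text
False 7.47 [ 0.5394 -0.1672  0.0607] [ 3.9 -2.   6.9] 0.019 0.003900089676853622
('home', True) 7.78 [ 0.5441 -0.1662  0.0607] [-1.8 -1.   7.5] 0.0192 -0.000869074706067241
rel 8.28 [ 0.5444 -0.1663  0.0604] [ 0.4 -1.1 -0.6] 0.05 -0.0011549864283662364
look 9.3 [ 0.4742 -0.1807  0.2089] [-0.1 -0.4 -0.9] 0.0501 0.07047151754998685
```

View pics/w4b.png

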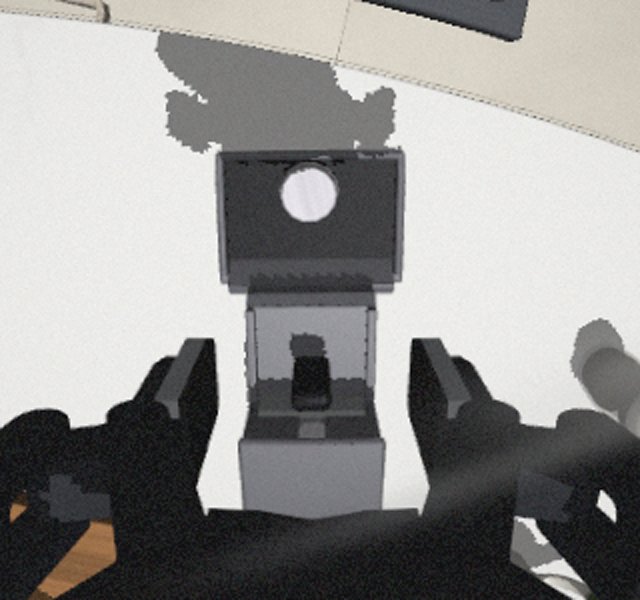

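The capsule lies flat at crop (308,194), which is pixel (254,157), near the tray's front rim. The slide is home. Now I'll grasp the capsule.

Run:
```python
from h import *
def st(s): o=r.observe();print(s,round(o['t'],2),np.round(o['tcp_pos'],4),np.round(o['wrist_force'],1),round(o['grip_width'],4),o['finger_force'])
im=cv2.imread('pics/w4.png',0)[130:190,225:285]
n,l,s,c=cv2.connectedComponentsWithStats((im>110).astype(np.uint8)); k=[i for i in range(1,n) if 200<s[i,4]<1500]; print(s[k],c[k]+[225,130])
cc=c[l[27,29]]+[225,130]; p=wonz('w4',*cc,.024); print(p)
O=[180,0,192.5]
p[2]=.07
r.move_linear(p,vel=.2); r.move_gripper(.058)
p[2]=.0065
print(r.move_linear(p,vel=.08,stop_force=8)); st('down')
r.move_gripper(0,30); st('grip')
r.move_linear([p[0],p[1],.03],vel=.08)
r.move_linear([p[0],p[1],.24],vel=.25); st('up')
r.move_pose([.474,.289,.25],[180,0,175.1]); st('over')
a=wrist_cap('w5'); cv2.imwrite('pics/w5b.png',np.clip(cv2.resize(a,(800,600))[:,:,::-1].astype(float)*1.5,0,255).astype(np.uint8))
```

```text
[[ 16  14  27  27 547]] [[254.02559415 157.05484461]]
[ 0.45624982 -0.18615307  0.024     ]
False
down 11.39 [ 0.4566 -0.1863  0.0069] [-0.5  0.6 -0.1] 0.0581 0.0
grip 11.73 [ 0.4568 -0.1864  0.0072] [-1.5  0.2  5.7] 0.0328 29.85978924902156
up 13.17 [ 0.4554 -0.1858  0.2385] [-0.3  0.7 -0.7] 0.0324 29.83301068888977
over 14.9 [0.4742 0.2882 0.2498] [ 0.6  0.2 -0.6] 0.0324 29.842254992108792
```

View pics/w5b.png

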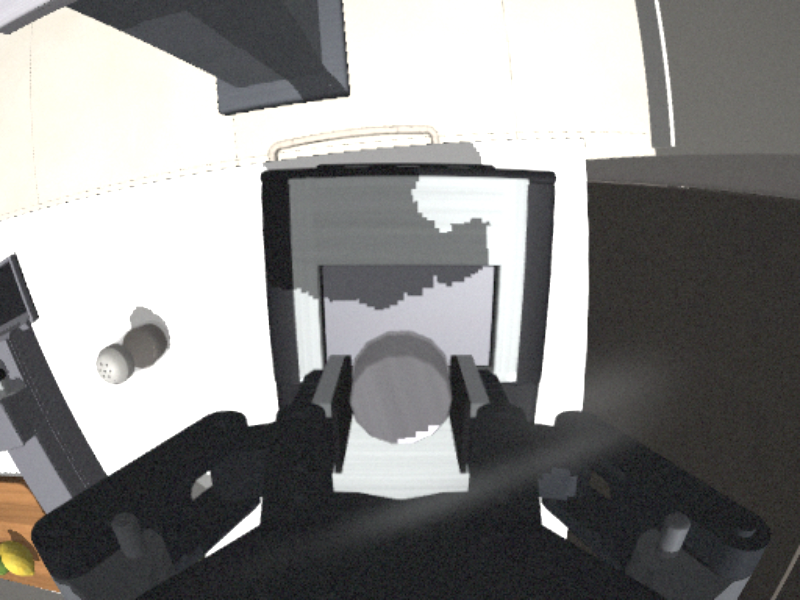

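The capsule is held flat. The mouth's front edge runs from (320,265) to (497,265), with its right rear corner at (493,366). I'll check this against the top-view estimate.

Run:
```python
from h import *
W=lambda x,y,z:np.round(wonz('w5',(x-.3)/1.5625,(y-.3)/1.5625,z),4)
a,b,c=W(320,265,.165),W(499,265,.165),W(495,366,.162)
print(a,b,c); x=(b-a)/np.linalg.norm(b-a); print(np.degrees(np.arctan2(-x[0],x[1])), np.linalg.norm(b-a),np.linalg.norm(c-b))
ax=np.array([np.cos(np.radians(-4.9)),np.sin(np.radians(-4.9)),0]); print((a+b)/2+ax*.029)
```

```text
[0.4471 0.2505 0.165 ] [0.4548 0.3406 0.165 ] [0.5111 0.3375 0.162 ]
-4.8846629937860495 0.09042842473470386 0.05646503342777724
[0.47984401 0.29307291 0.165     ]
```

Run:
```python
from h import *
def st(s): o=r.observe();print(s,round(o['t'],2),np.round(o['tcp_pos'],4),np.round(o['wrist_force'],1),round(o['grip_width'],4),o['finger_force'])
r.move_linear([.483,.291,.185],vel=.15); st('above')
s=r.move_linear([.483,.291,.117],vel=.06,stop_force=20); st(('in',s))
if not s:
    r.move_gripper(.052); r.pause(.5); st('open')
    r.move_linear([.483,.291,.25],vel=.15); r.pause(.3); st('up')
    r.move_linear([.45,.291,.27],vel=.15)
a=wrist_cap('w6'); b=r.capture('top')[130:290,90:330]
c=np.vstack([cv2.resize(a,(400,300)),cv2.resize(b,(400,267),interpolation=cv2.INTER_CUBIC)])
cv2.imwrite('pics/w6b.png',np.clip(c[:,:,::-1].astype(float)*1.4,0,255).astype(np.uint8))
```

```text
above 15.54 [0.4833 0.2907 0.1854] [ 0.4 -0.3 -0.3] 0.0322 29.830506797879934
('in', False) 16.82 [0.4829 0.2913 0.118 ] [-5.7 -0.6 10.5] 0.0324 30.92456422979012
open 17.65 [0.4847 0.2915 0.1198] [-5.6 -3.5 19.3] 0.0518 19.363576588340905
up 18.98 [0.4828 0.2909 0.2494] [-0.6 -0.3 -0.3] 0.0521 0.0
```

View pics/w6b.png

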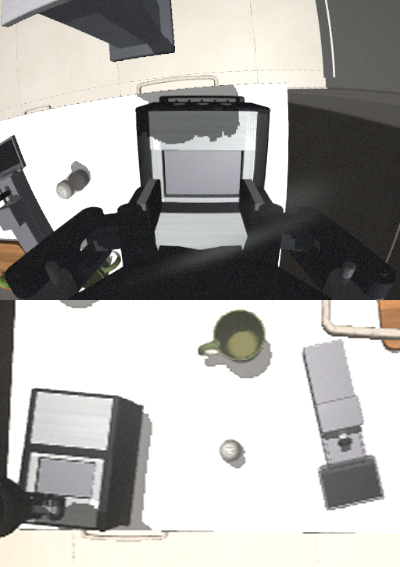

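The flap at (203,173) is shut with nothing on it, and the gripper and tray are empty. The slide is home, and the mug and shaker haven't moved.

```bash
python3 -c "
from plant import r
print(r.observe()['wrist_force']); print(r.sign_off())"
```

```text
[-0.33002864  0.23512047  0.04308675]
the job is handed in; nothing more can be done
None
```

The job is handed in at about 19 s: the capsule went down through the flap, which shut behind it, the slide was eased home by its grip, and nothing else was touched. The capsule inside the machine and the spare in the tube are out of the cameras' sight, so I inferred both from the empty gripper, tray and mouth and the slide being home.

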